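Close and bolt down a slide clamp on a backing plate

ROBOT

A 6-joint arm with a two-finger parallel gripper is mounted at the origin on a cart in front of the work surface, level with it; the furniture and walls round the work are solid. World frame = base frame: x ahead of the robot, y to its left, z up, the work surface at z = 0. Lengths are in m, angles in rad, forces in N, time in s.
With the tool pointing down it reaches from about 0.35 to 0.775 m from the base axis. Payload 7.3 kg.
Tool frame: the origin (TCP) lies between the finger pads; the fingertips stand 19 mm ahead of it and the grasp point (between the pads) is the TCP (env.tip_extent is the distance from the TCP to the fingertips, in m); x points along the fingers, y is the direction in which the jaws open and shut, and the axes are right-handed (so a half turn about x gives the same grasp; the last joint's range is limited). The gripper opens to 92 mm and grips with 3 to 60 N. Pads are 19 mm wide; open, the fingers measure 130 mm over their backs; the gripper's body (75 mm by 190 mm) begins 47 mm behind the grasp point.
Start: joints at [-1.346, 0.342, 1.524, -0, 1.275, -0.146], TCP at [0.19, -0.489, 0.246] pointing down, gripper open.
Joint ranges: [-2.53, 2.53], [-0.77, 2.02], [0.04, 2.7], [-1, 4.14], [0.28, 2.66], [-3.11, 3.11]. Speed limits (rad/s): [2.57, 2.57, 3.14, 3.14, 3.14, 3.14].

INTERFACE

Orientations are given as a unit quaternion [w, x, y, z].
In Python, from plant import readout, grab_frame, get_calibration, env gives the robot as it stands.
- The arm moves only by the shell command python3 -m crank 'ROWS' [FORCE]. ROWS is a JSON object of lists of equal length, an entry for each row: "xyz": the shift along the tool's x, y, z in cm, a list of three; "yaw": the turn about the tool's x in degrees; "grip": the opening, from 0 (shut) to 1 (fully open). A call has 1 to 20 rows; each row is the pose to reach, as a shift and turn from the pose commanded when the call began, along the tool's axes at that moment; what a row does not reach only later rows make up. A row lasts 1/12 s, in which the tool goes at most 41.7 mm and 7.16 degrees, less where a joint would pass 70% of its speed; a pose out of reach is approached as far as the arm can. A call with a gripper value outside its range is refused whole. The fingers move at their own pace and stop on an object; FORCE is the grip in N (left out, the last holds). Time passes only in rows, so rows that repeat a pose let the fingers close. It gives the time, the measured TCP pose, the force and the opening at its end, in the units of the state.
- readout.get_obs(): the state, without advancing time (a new reading comes with each control period).
- grab_frame(name): name is "side" or "top"; returns the picture (480x640x3 uint8, blue, green, red); there is no depth.
- get_calibration(name): a dict with "fx", "fy", "cx", "cy" (pixels), "cam_to_world" (4x4, takes a point from camera to world coordinates). Camera axes: x right, y down, z forward; pixel columns grow to the right and rows downward; lengths in m; the calibration is good to about 2 mm. A picture is of the moment at which its call begins. get_calibration takes no time and is no camera call.
- env.finish_job(): hands the job in, once; it reports no verdict.
The state is a dict: "clock": time; "joint_pos": joint angles; "dq": joint speeds; "effort": joint torques, N m; "tool_pos": TCP position; "eef_rot": TCP orientation; "contact_force": force on the tool from outside, world axes, zero at the start; "wrist_torque": the same for the moment, N m; "gripper_width": opening from 0.0 (shut) to 1.0 (fully open).
Only numpy, scipy, OpenCV 4.12 (cv2) and the standard library are available. Lean on these libraries where they do the work, as an engineer would, in place of code of your own. Each camera call takes 0.05 s, during which the arm holds its last target.

TASK

Clamp the polisher's backing plate in the steel slide clamp: with all three T-handle bolts still loose, slide the carriage forward until it has pushed the plate right up against the fixed end stop and there is no gap left. Then turn the middle bolt clockwise to its end stop to lock the carriage, and only after that turn the two outer bolts clockwise to their end stops, in either order. Leave the jar, tin and torch around the clamp where they stand.

Things in the scene. Friction and masses are not known exactly. Their poses are not given: they have to be found in the camera images.
- fixture: long low slide clamp fixed to the table: dark steel base plate 386 (x) x 118 (y) x 16 mm with two guide rails (tops at 30 mm) and an end stop block at its far end. Its x axis is the direction in which the carriage closes, towards the end stop, away from the robot; z up. Origin: on the table, on the centre line, 22 mm ahead of the base plate's middle.
- stop_face (a point): middle of the end stop's inner face, at x = +150 mm in the clamp's (fixture's) frame, 30 mm above the table; the plate is to be pushed against this face. The stop block is 104 mm wide, its top 46 mm above the table.
- jaw_face (a point): middle of the carriage's jaw face (76 mm wide), which pushes the plate; it looks along the clamp's +x, is 30 mm above the table, moves with the carriage and lies 130 mm ahead (+x) of the middle bolt's axis. The carriage is an aluminium slab 240 mm along x, 116 mm wide, its top 46 mm above the table; it carries the three bolts in one row along x, 80 mm apart.
- carriage (a joint): travel of the carriage along the clamp's +x in m; starts at 0 to 0.028. With the plate tight between jaw and end stop it reads 0.055. Moves with about 4 N of friction plus slight damping, stays where it is left, and can be pushed by the middle bolt's T-handle or by its rear edge. The middle bolt, turned to its end stop, clamps it.
- plate_centre (a point): the backing plate: a loose round dark disc, 75 mm diameter and 14 mm thick, with a slim light-coloured threaded hub (16 mm diameter) up to 26 mm; it lies flat on the base plate between the guide rails, ahead of the jaw, 7 to 25 mm short of the end stop. Point: on its axis, 13 mm above its underside; z up. About 0.15 kg.
- bolt_mid_grip (a point): middle bolt, the longest T-handle: black bar 76 x 16 x 28 mm high on a 14 mm stem. Point: on its vertical axis at half height of the bar, 78 mm above the table; the bar spans 64 to 92 mm above the table; under it a collar 34 mm wide, up to 53 mm. x axis: along the bar, whose yaw in the clamp's frame is +0.65 rad minus the joint value. Bolts turn but do not rise or sink.
- bolt_front_grip (a point): front outer bolt, 80 mm ahead (+x) of the middle one, nearest the jaw; same build and heights as the middle one, bar 60 mm long, likewise at +0.65 rad at joint value 0. x axis: along the bar.
- bolt_rear_grip (a point): rear outer bolt, 80 mm behind (-x) the middle one, nearest the robot; same build and heights as the middle one, bar 60 mm long, likewise at +0.65 rad at joint value 0. x axis: along the bar.
- bolt_mid (a joint): angle of the middle bolt in rad, growing clockwise seen from above; starts at 0 to 0.45 (loose); hard end stop at 1.30 (tight). Friction about 0.15 N m, up to about 0.3 N m near the tight end; stays where it is left.
- bolt_front (a joint): angle of the front outer bolt in rad, growing clockwise seen from above; starts at 0 to 0.45 (loose); hard end stop at 1.30 (tight). Friction about 0.10 N m; stays where it is left.
- bolt_rear (a joint): angle of the rear outer bolt in rad, growing clockwise seen from above; starts at 0 to 0.45 (loose); hard end stop at 1.30 (tight). Friction about 0.10 N m; stays where it is left.
- jar_purple: bystander: purple screw-lid jar, 60 mm diameter, 72 mm high, beside the clamp; origin at the centre of its underside
- wax_tin: bystander: low round tin, red lid on a white body, 80 mm diameter, 34 mm high, beside the clamp; origin at the centre of its underside
- torch: bystander: slim dark pocket torch standing upright, 31 mm diameter, 109 mm high, beside the clamp; origin at the centre of its underside
There are look-alikes about, which are no part of the job. Of the things like the part that bears plate_centre, leave any that is green; of the rest the smaller one is meant.

How it is judged:
On the way, in this order (a step that is already met when the one before it is completed fails the run):
1. the plate is pushed against the end stop by the carriage, all three bolts still loose (value of joint carriage between 0.051 and 0.059 m and x of plate_centre in the frame of fixture above 0.1085 m and angle between plate_centre's own z axis and vertical below 0.06 rad and value of joint each of bolt_mid, bolt_front, bolt_rear below 0.6 rad), for 0.2 s.
2. the middle bolt is turned home with the plate still held, the outer bolts still loose (value of joint carriage between 0.051 and 0.059 m and x of plate_centre in the frame of fixture above 0.1085 m and angle between plate_centre's own z axis and vertical below 0.06 rad and value of joint bolt_mid above 1.22 rad and value of joint each of bolt_front, bolt_rear below 0.6 rad), for 0.2 s.
At the end, for the whole second after the job is handed in: The plate lies flat (within 0.06 rad) between jaw and end stop with at most 4 mm of gap (carriage travel 0.051 to 0.059, plate centre within 4 mm of its place against the stop), and all three bolts are within 0.08 rad of their end stops (value of joint carriage between 0.051 and 0.059 m and x of plate_centre in the frame of fixture above 0.1085 m and angle between plate_centre's own z axis and vertical below 0.06 rad and value of joint each of bolt_mid, bolt_front, bolt_rear above 1.22 rad); the robot touches nothing.
It fails at once if a bystander (purple jar, tin or torch) is shifted by more than 3 cm (distance of any of jar_purple, wax_tin, torch from where it was at the start of the episode above 0.03 m).
It fails at once if a bystander is knocked over (angle between any of jar_purple, wax_tin, torch's own z axis and vertical above 0.5 rad).
It also fails if it takes over 61 s, if anything falls off the work surface, if the arm or the gripper's body presses on something with over 40 N, if the wrist force passes 120 N, or if a joint passes its speed limit or range.

## Working session

There is one attempt and no reset: what is moved stays moved. The work goes in short steps, Python scripts to look and compute and a shell command to move; the robot and the scene stay as the last step left them, time stands still between calls to the robot, and variables do not carry over. Pictures are saved under pics/ and viewed, and the job is handed in when it is done.

```bash
ls; mkdir -p pics
python3 - <<'E'
from plant import readout, grab_frame, get_calibration, env
import cv2,numpy as np
np.set_printoptions(precision=4,suppress=True)
for n in("top","side"):
    cv2.imwrite(f"pics/{n}0.png",grab_frame(n)); c=get_calibration(n); print(n,c["fx"],c["fy"],c["cx"],c["cy"]);print(np.array(c["cam_to_world"]))
o=readout.get_obs();print(o)
E
```

```text
pics
top 547.5669393456474 547.5669393456474 324.0210306771105 237.07450542069455
[[ 0.0196 -0.9921  0.1237  0.458 ]
 [-0.9998 -0.0183  0.011  -0.2288]
 [-0.0086 -0.1238 -0.9923  0.9688]
 [ 0.      0.      0.      1.    ]]
side 535.2484172938329 535.2484172938329 320.6365269976037 235.3411125751874
[[ 0.9971  0.061  -0.0445  0.5904]
 [ 0.0755 -0.7964  0.6    -0.8394]
 [ 0.0012 -0.6017 -0.7988  0.8932]
 [ 0.      0.      0.      1.    ]]
{'clock': 0.1, 'joint_pos': array([-1.346 ,  0.3427,  1.5249, -0.    ,  1.2754, -0.146 ]), 'dq': array([-0.0021, -0.0032, -0.0007, -0.0003, -0.0019, -0.0003]), 'effort': array([  0.0011, -43.2005, -24.4693,   0.072 ,   0.0525,  -0.    ]), 'tool_pos': array([ 0.1902, -0.489 ,  0.2451]), 'eef_rot': array([-0.1299, -0.695 , -0.1308,  0.695 ]), 'contact_force': array([-0.719 , -0.5071,  0.2397]), 'wrist_torque': array([0.0218, 0.0229, 0.0052]), 'gripper_width': 0.9982010733907609}
```

View pics/top0.png

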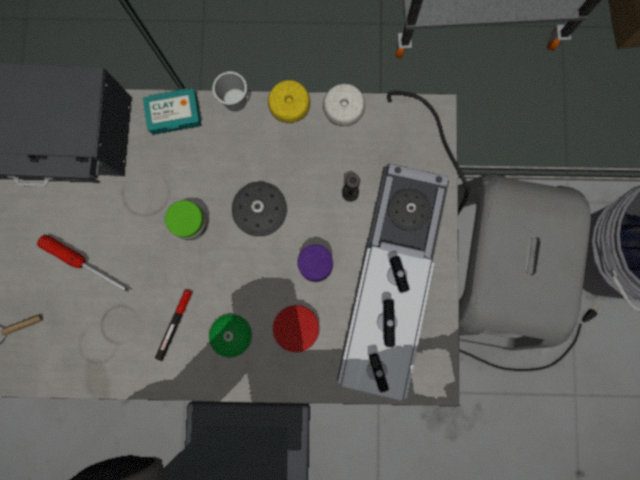

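View pics/side0.png

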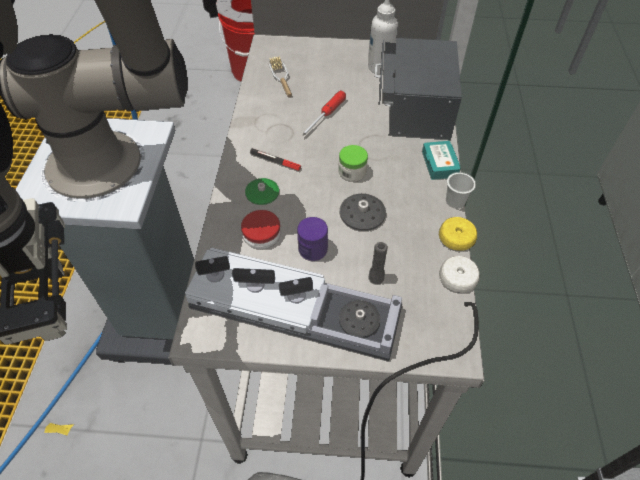

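Candidates for the plate in the top view: a dark disc in the clamp (411,208), a larger dark disc (259,208) and a green disc (230,335). I'd choose the one in the clamp: it isn't green, and it's the smaller of the other two. I'll check that in a close crop.

Run:
```python
import cv2
a=cv2.imread("pics/top0.png")
cv2.imwrite("pics/c1.png",cv2.resize(a[155:285,335:465],None,fx=4.6,fy=4.6,interpolation=cv2.INTER_CUBIC))
cv2.imwrite("pics/c2.png",cv2.resize(a[240:405,330:450],None,fx=3.6,fy=3.6,interpolation=cv2.INTER_CUBIC))
s=cv2.imread("pics/side0.png")
cv2.imwrite("pics/c3.png",cv2.resize(s[235:365,175:415],None,fx=3.3,fy=3.3,interpolation=cv2.INTER_CUBIC))
```

```text
(no output)
```

View pics/c1.png

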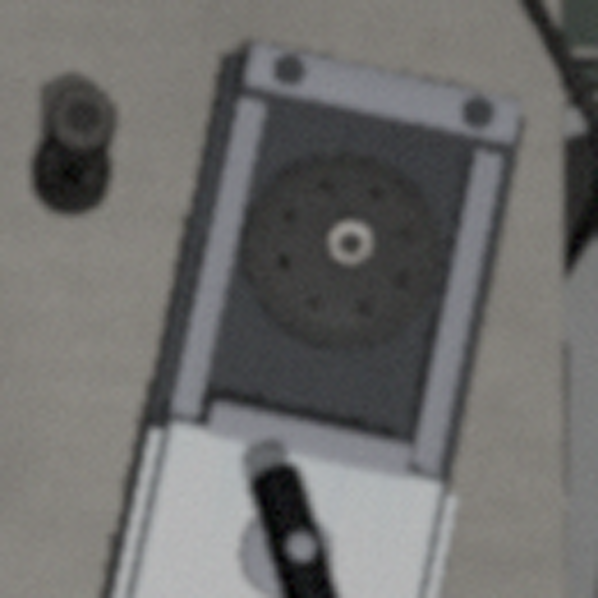

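View pics/c2.png

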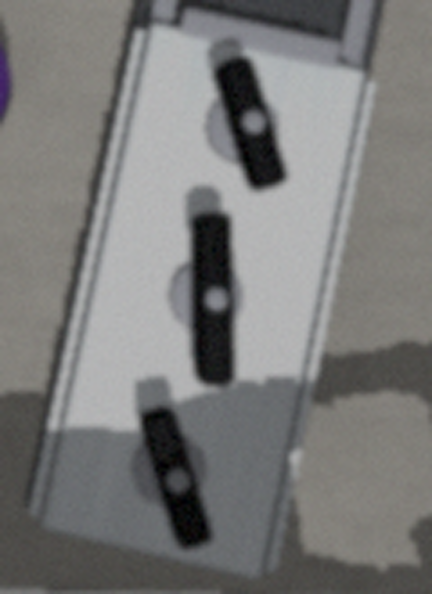

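View pics/c3.png

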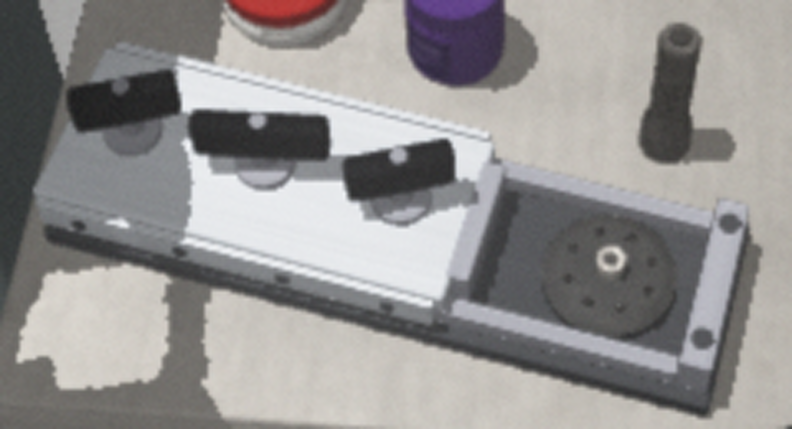

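The crop confirms the plate: the dark disc between the rails, hub at about (411.3,207.6), and clearly smaller than the disc at (259,208). Next I'll compute positions from both views.

```bash
cat > h.py <<'E'
import numpy as np
from plant import get_calibration
np.set_printoptions(precision=4,suppress=True)
def ray(n,uv):
    c=get_calibration(n);T=np.array(c["cam_to_world"])
    d=T[:3,:3]@np.array([(uv[0]-c["cx"])/c["fx"],(uv[1]-c["cy"])/c["fy"],1]);return T[:3,3],d
def onz(n,uv,z):
    p,d=ray(n,uv);return p+d*(z-p[2])/d[2]
def tri(a,b):
    p,d=ray("top",a);q,e=ray("side",b)
    s=np.linalg.lstsq(np.c_[d,-e],q-p,rcond=None)[0]
    A=p+d*s[0];B=q+e*s[1];return (A+B)/2,np.linalg.norm(A-B)
E
python3 - <<'E'
from h import *
c2=lambda x,y:(x/3.6+330,y/3.6+240)
c1=lambda x,y:(x/4.6+335,y/4.6+155)
c3=lambda x,y:(x/3.3+175,y/3.3+235)
P={}
for n,a,b,z in [("front",c2(254,122),c3(398,156),.092),("mid",c2(216,299),c3(258,121),.092),("rear",c2(177,481),c3(120,87),.092),("hub",c1(351,242),c3(612,259),.042)]:
    print(n,"top",onz("top",a,z),"side",onz("side",b,z),"tri",*tri(a,b)); P[n]=(onz("top",a,z)+onz("side",b,z))/2
m=(P["front"]+P["mid"]+P["rear"])/3
d=P["front"]-P["rear"];yaw=np.arctan2(d[1],d[0]);print("len",np.linalg.norm(d),"yaw",yaw,"midpt",m)
q=[onz("top",c1(*u),.046) for u in [(250,42),(522,103),(240,92),(510,145)]]
for v in q: print("stop",v)
w=q[1]-q[0];print("stop width",np.linalg.norm(w),"yaw",np.arctan2(w[1],w[0])+np.pi/2); w=q[3]-q[2];print(np.linalg.norm(w),np.arctan2(w[1],w[0])+np.pi/2)
yaw2=yaw
ax=np.array([np.cos(yaw),np.sin(yaw),0]);ay=np.array([-ax[1],ax[0],0])
sf=(q[2]+q[3])/2;print("stopface - mid",(sf-m)@ax,(sf-m)@ay,"hub-stop",(P["hub"]-sf)@ax,(P["hub"]-sf)@ay)
for n,u,v in [("front",(232,62),(267,183)),("mid",(211,216),(215,380)),("rear",(156,413),(195,543))]:
    e=onz("top",c2(*u),.092)-onz("top",c2(*v),.092);print(n,np.linalg.norm(e),"bar world",np.arctan2(e[1],e[0]),"joint",.65-(np.arctan2(e[1],e[0])-yaw))
# rear edge corners of carriage
for u in [(40,522),(260,577)]: 
    v=onz("top",c2(*u),.046);print("rear corner",v,(v-m)@ax,(v-m)@ay)
for n,uv,z in [("jar",(315,262),.072),("torch",c1(80,112),.109),("tin",(296,328),.034)]:
    v=onz("top",uv,z);print(n,v,(v-m)@ax,(v-m)@ay)
E
```

```text
front top [ 0.5102 -0.3426  0.092 ] side [ 0.5097 -0.3439  0.092 ] tri [ 0.5099 -0.3429  0.0905] 0.0008037886890442561
mid top [ 0.4322 -0.3261  0.092 ] side [ 0.432  -0.3276  0.092 ] tri [ 0.4319 -0.3264  0.0902] 0.0005375568432430032
rear top [ 0.3537 -0.3095  0.092 ] side [ 0.3533 -0.3114  0.092 ] tri [ 0.353  -0.3098  0.0898] 0.0008293951336980142
hub top [ 0.6272 -0.3672  0.042 ] side [ 0.6274 -0.3696  0.042 ] tri [ 0.6277 -0.3677  0.0387] 0.00017607333761099567
len 0.1598545272468186 yaw -0.206659359872088 midpt [ 0.4318 -0.3268  0.092 ]
stop [ 0.7019 -0.3288  0.046 ]
stop [ 0.6803 -0.4304  0.046 ]
stop [ 0.6826 -0.3252  0.046 ]
stop [ 0.6642 -0.4258  0.046 ]
stop width 0.1038792182090197 yaw -0.2094475853174509
0.1023288039270436 -0.18120487585688427
stopface - mid 0.2464138514573671 0.0019573716937088103 hub-stop -0.04658909226283445 -0.002509714938352542
front 0.05565073903208046 bar world 0.28520766674578885 joint 0.15813297338212318
mid 0.07121069900407742 bar world 0.029497403205497544 joint 0.4138432369224145
rear 0.057537853566406894 bar world 0.30585231874419644 joint 0.13748832138371558
rear corner [ 0.3287 -0.2514  0.046 ] -0.11644999902689715 0.05261788992509929
rear corner [ 0.3064 -0.3517  0.046 ] -0.11767875792237618 -0.0501136974849854
jar [ 0.5282 -0.2049  0.072 ] 0.06931879790776757 0.13915040246790472
torch [ 0.6592 -0.2629  0.109 ] 0.20940538692435157 0.1092042015956941
tin [ 0.4191 -0.1742  0.034 ] -0.04378077657540046 0.1467499687659116
```

All checks agree: bolt spacing is 79.9 mm, stop width 104 mm and the views match within 2 mm. Estimates:
- **Carriage:** about 0.0136, leaving about 41 mm to push.
- **Plate:** about 9 mm short of the stop.
- **Bolts:** about 0.41, 0.16 and 0.14 (mid, front, rear).

Next I'll work out the move in tool axes.

```bash
cat >> h.py <<'E'
from scipy.spatial.transform import Rotation as R
from plant import readout
def plan(target,bar):
    o=readout.get_obs();w,x,y,z=o["eef_rot"];M=R.from_quat([x,y,z,w]).as_matrix()
    ty=np.arctan2(M[1,1],M[0,1])
    print("t",o["clock"],"pos",o["tool_pos"],"tool axes\n",M)
    if target is not None: print("shift cm",M.T@(np.array(target)-o["tool_pos"])*100)
    if bar is not None:
        d=(bar+np.pi/2)-ty; d=(d+np.pi/2)%np.pi-np.pi/2
        print("yaw deg (clockwise +)",-np.degrees(d),"q6",o["joint_pos"][5],"q1",o["joint_pos"][0])
E
python3 -c "
from h import *
plan([.4321,-.3268,.15],.03)"
```

```text
t 0.1 pos [ 0.1902 -0.489   0.2451] tool axes
 [[-0.0003  0.3624 -0.932 ]
 [ 0.0013 -0.932  -0.3624]
 [-1.     -0.0014 -0.0002]]
shift cm [  9.5254  -6.3373 -28.4212]
yaw deg (clockwise +) 19.527527040497034 q6 -0.14598089082758411 q1 -1.345961433212333
```

```bash
python3 -m crank '{"xyz":[[0.5,-0.7,-3],[1,-1.4,-6],[2,-2.1,-9.5],[3,-2.9,-13],[4,-3.7,-16.5],[5,-4.5,-20],[6,-5.2,-23.3],[7.5,-5.8,-26],[9,-6.2,-27.8],[9.5,-6.3,-28.4],[9.5,-6.3,-28.4],[9.5,-6.3,-28.4]],"yaw":[2,4,7,10,13,16,18,19.5,19.5,19.5,19.5,19.5],"grip":[0.6,0.6,0.6,0.6,0.6,0.6,0.6,0.6,0.6,0.6,0.6,0.6]}' 30
python3 - <<'E'
from h import *
plan([.4321,-.3268,.079],.03)
from plant import grab_frame
import cv2
cv2.imwrite("pics/s1.png",cv2.resize(grab_frame("side")[150:350,150:420],None,fx=2.9,fy=2.9))
E
```

```text
clock: 1.1
tool_pos: [0.4317, -0.328, 0.1507]
eef_rot: [-0.011, -0.707, -0.011, 0.707]
contact_force: [-0.4, -1.1, 0.6]
gripper_width: 0.6
t 1.1 pos [ 0.4317 -0.328   0.1507] tool axes
 [[-0.0008  0.031  -0.9995]
 [ 0.0001 -0.9995 -0.031 ]
 [-1.     -0.0001  0.0008]]
shift cm [ 7.1711 -0.1206 -0.0457]
yaw deg (clockwise +) 0.06024107005648271 q6 0.7492161554876617 q1 -0.7908154555628552
```

View pics/s1.png

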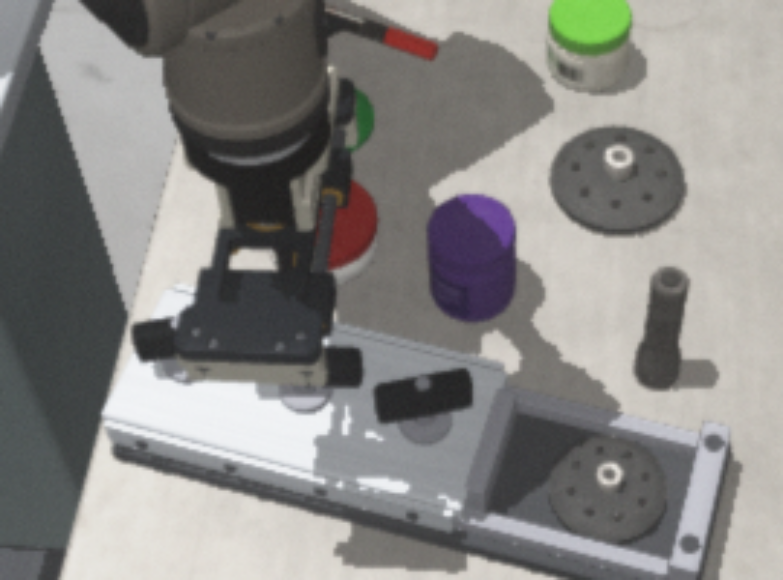

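The gripper hovers over the middle handle at crop (250,345), with its jaws across the bar; nothing else is close. I'll descend and grip.

```bash
python3 -m crank '{"xyz":[[2,-0.1,0],[4,-0.1,0],[5.5,-0.1,0],[6.5,-0.1,0],[7.1,-0.1,0],[7.1,-0.1,0],[7.1,-0.1,0],[7.1,-0.1,0],[7.1,-0.1,0],[7.1,-0.1,0],[7.1,-0.1,0],[7.1,-0.1,0]],"yaw":[0,0,0,0,0,0,0,0,0,0,0,0],"grip":[0.6,0.6,0.6,0.6,0.6,0.6,0.1,0.1,0.1,0.1,0.1,0.1]}' 40
python3 - <<'E'
from h import *
o=readout.get_obs()
a=-0.2067
plan(o["tool_pos"]+0.0415*np.array([np.cos(a),np.sin(a),0]),.03)
print(o["contact_force"],o["wrist_torque"],o["gripper_width"]*92)
E
```

```text
clock: 2.15
tool_pos: [0.4322, -0.3268, 0.08]
eef_rot: [0.011, 0.707, 0.011, -0.707]
contact_force: [1.1, 0.0, -0.2]
gripper_width: 0.213
t 2.15 pos [ 0.4322 -0.3268  0.08  ] tool axes
 [[ 0.0004  0.0306 -0.9995]
 [-0.0005 -0.9995 -0.0306]
 [-1.      0.0005 -0.0004]]
shift cm [ 0.002   0.9755 -4.0337]
yaw deg (clockwise +) 0.033199263649816874 q6 0.7515072841702538 q1 -0.7887386144639565
[ 1.1495  0.0148 -0.2097] [ 0.0367  0.0024 -0.012 ] 19.63764881351542
```

```bash
python3 -m crank '{"xyz":[[0,0,0],[0,0,0],[0,0,0],[0,0.12,-0.5],[0,0.25,-1],[0,0.36,-1.5],[0,0.48,-2],[0,0.6,-2.5],[0,0.73,-3],[0,0.85,-3.5],[0,0.85,-3.5],[0,0.85,-3.5]],"yaw":[0,0,0,0,0,0,0,0,0,0,0,0],"grip":[0.1,0.1,0.1,0.1,0.1,0.1,0.1,0.1,0.1,0.1,0.1,0.1]}' 40
python3 - <<'E'
from h import *
plan(None,.03)
o=readout.get_obs();print(o["contact_force"],o["wrist_torque"],o["gripper_width"]*92)
from plant import grab_frame
import cv2
t=grab_frame("top");cv2.imwrite("pics/t2f.png",t);cv2.imwrite("pics/t2.png",cv2.resize(t[155:285,335:465],None,fx=4.6,fy=4.6,interpolation=cv2.INTER_CUBIC))
s=grab_frame("side");cv2.imwrite("pics/s2f.png",s);cv2.imwrite("pics/s2.png",cv2.resize(s[235:365,175:415],None,fx=3.3,fy=3.3,interpolation=cv2.INTER_CUBIC))
E
```

```text
clock: 3.15
tool_pos: [0.4677, -0.3339, 0.08]
eef_rot: [0.011, 0.707, 0.011, -0.707]
contact_force: [1.2, 3.0, 4.2]
gripper_width: 0.172
t 3.15 pos [ 0.4677 -0.3339  0.08  ] tool axes
 [[ 0.0006  0.0306 -0.9995]
 [ 0.0001 -0.9995 -0.0306]
 [-1.     -0.0001 -0.0006]]
yaw deg (clockwise +) 0.033017984203404106 q6 0.7863399439984209 q1 -0.7535475528975139
[1.1979 2.9838 4.2024] [ 0.5933 -0.1149 -0.1631] 15.787506956549207
```

View pics/t2.png

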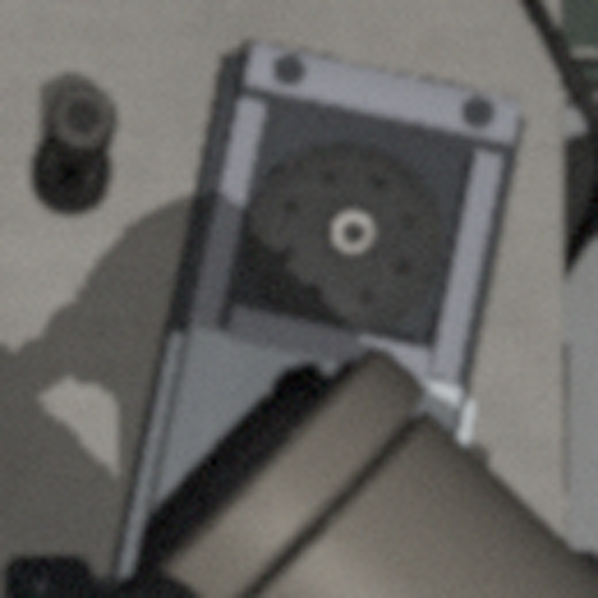

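View pics/s2.png

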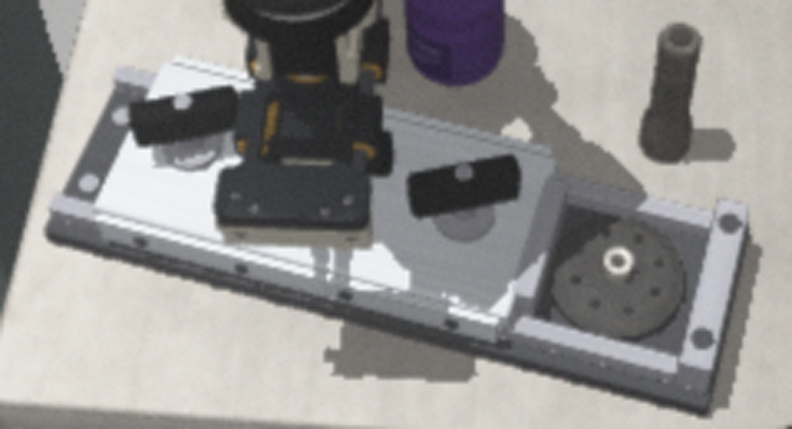

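The carriage moved about 36 mm and the plate is being pushed. The hub is at crop (352,232), leaving roughly 6–7 mm to the stop. I'll continue in small steps and watch the force.

```bash
python3 -m crank '{"xyz":[[0,0.05,-0.2],[0,0.1,-0.4],[0,0.12,-0.5],[0,0.12,-0.5]],"yaw":[0,0,0,0],"grip":[0.1,0.1,0.1,0.1]}' 40
python3 - <<'E'
from h import *
c1=lambda x,y:(x/4.6+335,y/4.6+155)
a=-.2067;ax=np.array([np.cos(a),np.sin(a),0])
h=onz("top",c1(352,232),.042);sf=(onz("top",c1(240,92),.046)+onz("top",c1(510,145),.046))/2
print("hub gap before this step",((sf-h)@ax-.0375)*1000)
E
```

```text
clock: 3.58
tool_pos: [0.4716, -0.3347, 0.0799]
eef_rot: [-0.01, -0.706, -0.011, 0.708]
contact_force: [-3.9, 4.8, 7.9]
gripper_width: 0.169
hub gap before this step 5.677807550537289
```

```bash
python3 -m crank '{"xyz":[[0,0.025,-0.1],[0,0.025,-0.1],[0,0.025,-0.1]],"yaw":[0,0,0],"grip":[0.1,0.1,0.1]}' 40
```

```text
clock: 3.83
tool_pos: [0.4725, -0.3349, 0.0799]
eef_rot: [-0.01, -0.706, -0.011, 0.708]
contact_force: [-3.9, 5.1, 7.2]
gripper_width: 0.171
```

```bash
python3 -m crank '{"xyz":[[0,0.025,-0.1],[0,0.025,-0.1],[0,0.025,-0.1]],"yaw":[0,0,0],"grip":[0.1,0.1,0.1]}' 40
```

```text
clock: 4.08
tool_pos: [0.4734, -0.3351, 0.0799]
eef_rot: [-0.01, -0.706, -0.011, 0.708]
contact_force: [-4.2, 4.1, 7.7]
gripper_width: 0.171
```

```bash
python3 -m crank '{"xyz":[[0,0.025,-0.1],[0,0.025,-0.1],[0,0.025,-0.1]],"yaw":[0,0,0],"grip":[0.1,0.1,0.1]}' 40
```

```text
clock: 4.33
tool_pos: [0.4744, -0.3353, 0.0799]
eef_rot: [-0.01, -0.706, -0.011, 0.708]
contact_force: [-4.2, 4.1, 8.9]
gripper_width: 0.17
```

```bash
python3 -m crank '{"xyz":[[0,0.025,-0.1],[0,0.025,-0.1],[0,0.025,-0.1]],"yaw":[0,0,0],"grip":[0.1,0.1,0.1]}' 40
```

```text
clock: 4.58
tool_pos: [0.4748, -0.3354, 0.0799]
eef_rot: [-0.01, -0.706, -0.011, 0.708]
contact_force: [-6.3, 4.8, 10.1]
gripper_width: 0.172
```

```bash
python3 -m crank '{"xyz":[[0,0.025,-0.1],[0,0.05,-0.2],[0,0.05,-0.2],[0,0.05,-0.2]],"yaw":[0,0,0,0],"grip":[0.1,0.1,0.1,0.1]}' 40
python3 - <<'E'
from h import *
from plant import grab_frame
import cv2
t=grab_frame("top");cv2.imwrite("pics/t3.png",cv2.resize(t[155:285,335:465],None,fx=4.6,fy=4.6,interpolation=cv2.INTER_CUBIC))
s=grab_frame("side");cv2.imwrite("pics/s3.png",cv2.resize(s[235:365,175:415],None,fx=3.3,fy=3.3,interpolation=cv2.INTER_CUBIC))
E
```

```text
clock: 4.92
tool_pos: [0.4751, -0.3354, 0.0799]
eef_rot: [-0.01, -0.705, -0.012, 0.709]
contact_force: [-14.0, 6.6, 12.6]
gripper_width: 0.172
```

View pics/t3.png

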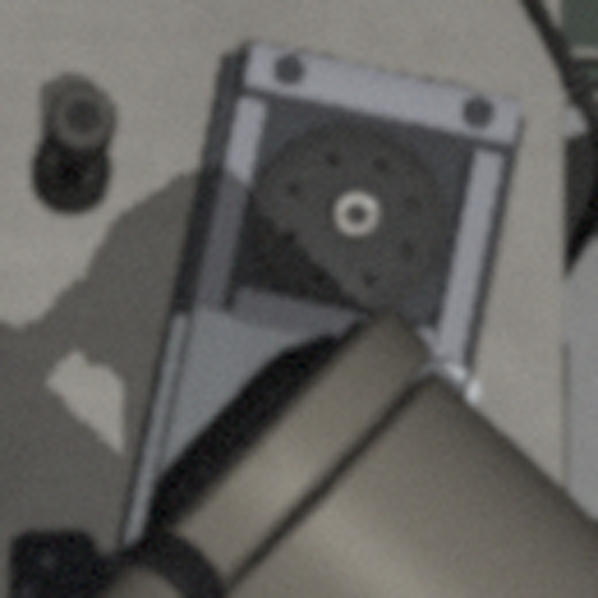

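View pics/s3.png

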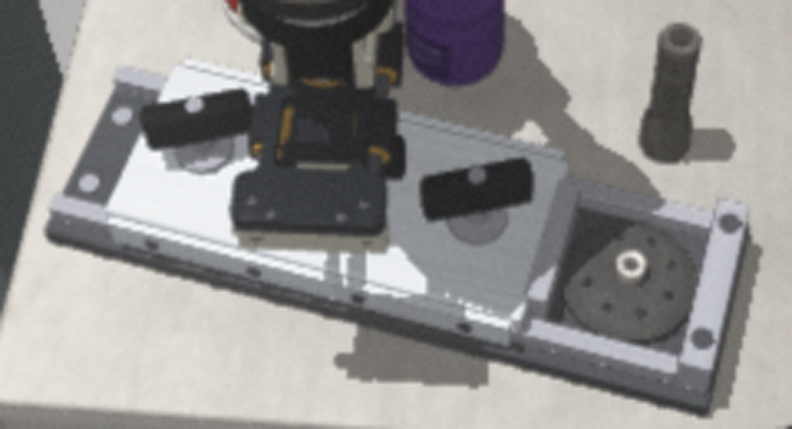

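Run:
```python
from h import *
c1=lambda x,y:(x/4.6+335,y/4.6+155)
c3=lambda x,y:(x/3.3+175,y/3.3+235)
a=-.2067;ax=np.array([np.cos(a),np.sin(a),0])
h=onz("top",c1(356.5,213.5),.042);h2=onz("side",c3(631,263),.042);sf=(onz("top",c1(240,92),.046)+onz("top",c1(510,145),.046))/2
print("gap top/side mm",((sf-h)@ax-.0375)*1000,((sf-h2)@ax-.0375)*1000,tri(c1(356.5,213.5),c3(631,263)))
# front bolt cap, measured vs stop: expect 0.125 (=0.205-0.08)
f=onz("side",c3(477,176),.092);print("stop-front bolt",(sf-f)@ax, f)
plan(None,None)
```

```text
gap top/side mm -1.559300361431766 -1.7685227362082834 (array([ 0.6382, -0.3697,  0.0394]), np.float64(0.0005596078932288716))
stop-front bolt 0.12285079274969622 [ 0.5526 -0.3531  0.092 ]
t 5.0167 pos [ 0.4751 -0.3354  0.0798] tool axes
 [[-0.0069  0.0307 -0.9995]
 [ 0.0031 -0.9995 -0.0307]
 [-1.     -0.0033  0.0068]]
```

The plate is hard against the stop: force rose to 14 N with no further motion, and front bolt to stop measures 123 mm (expected 125). It's also flat, and has been held. Next I'll turn the middle bolt clockwise by about 51°.

```bash
python3 -m crank '{"xyz":[[0,0,0],[0,0,0],[0,0,0],[0,0,0],[0,0,0],[0,0,0],[0,0,0],[0,0,0],[0,0,0],[0,0,0],[0,0,0],[0,0,0],[0,0,0],[0,0,0],[0,0,0]],"yaw":[3,7,11,15,19,23,27,31,35,39,43,46,48,48,48],"grip":[0.1,0.1,0.1,0.1,0.1,0.1,0.1,0.1,0.1,0.1,0.1,0.1,0.1,0.1,0.1]}' 50
python3 - <<'E'
from h import *
plan(None,-.2067-.65)
o=readout.get_obs();print(o["contact_force"],o["wrist_torque"],o["gripper_width"]*92)
E
```

```text
clock: 6.27
tool_pos: [0.4751, -0.3352, 0.0799]
eef_rot: [0.278, -0.648, 0.278, 0.653]
contact_force: [-14.0, 6.1, 13.3]
gripper_width: 0.175
t 6.2667 pos [ 0.4751 -0.3352  0.0799] tool axes
 [[-0.0069 -0.7223 -0.6916]
 [ 0.0034 -0.6916  0.7223]
 [-1.      0.0026  0.0072]]
yaw deg (clockwise +) 2.8416672319668375 q6 1.6343081389744027 q1 -0.7451223543526098
[-13.9956   6.1363  13.2794] [ 1.0227  1.9945 -0.1205] 16.088228362086795
```

```bash
python3 -m crank '{"xyz":[[0,0,0],[0,0,0],[0,0,0],[0,0,0]],"yaw":[1.5,3,3,3],"grip":[0.1,0.1,0.1,0.1]}' 50
python3 - <<'E'
from h import *
plan(None,-.2067-.65)
print(readout.get_obs()["wrist_torque"])
E
```

```text
clock: 6.6
tool_pos: [0.4751, -0.3352, 0.0799]
eef_rot: [0.294, -0.64, 0.294, 0.646]
contact_force: [-14.1, 5.8, 14.2]
gripper_width: 0.171
t 6.6 pos [ 0.4751 -0.3352  0.0799] tool axes
 [[-0.007  -0.757  -0.6534]
 [ 0.0032 -0.6534  0.757 ]
 [-1.      0.0032  0.007 ]]
yaw deg (clockwise +) -0.11332653943089259 q6 1.6861429001721002 q1 -0.745015460026116
[1.0358 1.9847 0.1693]
```

```bash
python3 -m crank '{"xyz":[[0,0,0],[0,0,0],[0,0,0],[0,0,0]],"yaw":[2,4,4,4],"grip":[0.1,0.1,0.1,0.1]}' 50
python3 - <<'E'
from h import *
plan(None,-.2067-.65)
print(readout.get_obs()["wrist_torque"])
E
```

```text
clock: 6.93
tool_pos: [0.4753, -0.3355, 0.0799]
eef_rot: [0.316, -0.63, 0.316, 0.635]
contact_force: [-12.6, 4.9, 12.8]
gripper_width: 0.177
t 6.9333 pos [ 0.4753 -0.3355  0.0799] tool axes
 [[-0.0069 -0.7995 -0.6006]
 [ 0.0022 -0.6007  0.7995]
 [-1.      0.0042  0.0058]]
yaw deg (clockwise +) -3.996997641034144 q6 1.7546254039412819 q1 -0.7447661499070126
[1.0007 1.8575 1.0755]
```

Torque has climbed to 1.08 N·m, which is well above friction, so the end stop is reached. I'll release, lift and look.

```bash
python3 -m crank '{"xyz":[[0,0,0],[0,0,0],[0,0,0],[0,0,0],[-2,0,0],[-5,0,0],[-8,0,0],[-8,0,0]],"yaw":[0,0,0,0,0,0,0,0],"grip":[0.5,0.5,0.5,0.5,0.5,0.5,0.5,0.5]}'
python3 -m crank '{"xyz":[[0,2.5,2],[0,5,4],[0,7.5,6],[0,10,8],[0,10,8]],"yaw":[0,0,0,0,0],"grip":[0.5,0.5,0.5,0.5,0.5]}'
python3 - <<'E'
from h import *
plan(None,None)
from plant import grab_frame
import cv2
t=grab_frame("top");cv2.imwrite("pics/t4.png",cv2.resize(t[155:400,330:460],None,fx=2.4*1,fy=2.4,interpolation=cv2.INTER_CUBIC))
s=grab_frame("side");cv2.imwrite("pics/s4.png",cv2.resize(s[235:365,175:415],None,fx=3.3,fy=3.3,interpolation=cv2.INTER_CUBIC))
E
```

```text
clock: 7.6
tool_pos: [0.4809, -0.3387, 0.1656]
eef_rot: [-0.316, 0.636, -0.318, -0.628]
contact_force: [1.1, -1.3, 1.6]
gripper_width: 0.502
clock: 8.02
tool_pos: [0.346, -0.3311, 0.1591]
eef_rot: [0.318, -0.63, 0.317, 0.633]
contact_force: [1.6, 0.1, 0.3]
gripper_width: 0.5
t 8.0167 pos [ 0.346  -0.3311  0.1591] tool axes
 [[-0.0032 -0.8024 -0.5968]
 [ 0.0022 -0.5968  0.8024]
 [-1.      0.0013  0.0037]]
```

View pics/t4.png

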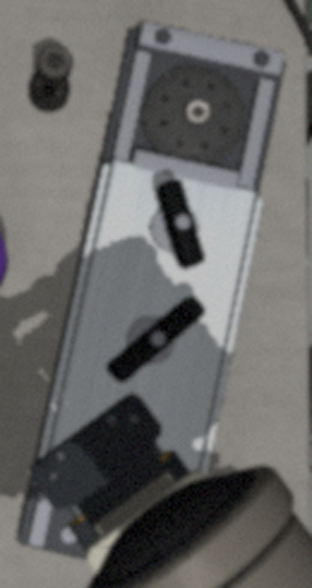

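View pics/s4.png

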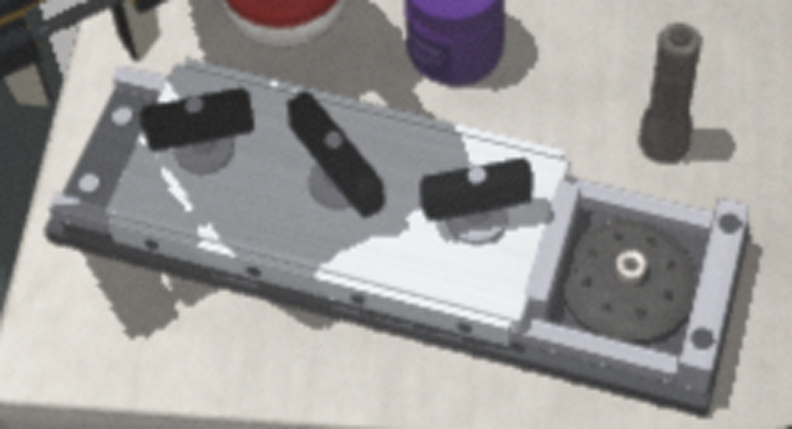

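Middle handle now lies diagonally (top crop, from (116,371) to (197,306)), the outer ones are unchanged, and the plate is flat against the stop. Next I'll measure the angles and plan the front bolt.

Run:
```python
from h import *
c=lambda x,y:(x/2.4+330,y/2.4+155)
c3=lambda x,y:(x/3.3+175,y/3.3+235)
for n,u,v,k,s in [("mid",(197,304),(116,373),(158.5,339),(333,139)),("front",(170,184),(196,262),(183,222),(477,175)),("rear",None,None,None,(194,104))]:
    S=onz("side",c3(*s),.092)
    if u is None: print(n,S);continue
    e=onz("top",c(*u),.092)-onz("top",c(*v),.092);b=np.arctan2(e[1],e[0]);print(n,b,"joint",.65-(b+.2067),onz("top",c(*k),.092),S)
plan([.553,-.352,.15],.285)
```

```text
mid -0.8546651795937874 joint 1.2979651795937874 [ 0.4745 -0.3355  0.092 ] [ 0.4738 -0.3359  0.092 ]
front 0.32245420068850067 joint 0.12084579931149941 [ 0.5528 -0.3516  0.092 ] [ 0.5525 -0.3525  0.092 ]
rear [ 0.3956 -0.3193  0.092 ]
t 8.1167 pos [ 0.3499 -0.3326  0.1598] tool axes
 [[ 0.0005 -0.8024 -0.5968]
 [-0.0006 -0.5968  0.8024]
 [-1.     -0.0001 -0.0008]]
shift cm [  0.9945 -15.1385 -13.6736]
yaw deg (clockwise +) -69.68937025046318 q6 1.5830706119876903 q1 -0.919003947832013
```

Middle bolt reads about 1.30. The rear bolt is closest, so it goes next: (0.396,-0.319), bar yaw about 0.30.

```bash
python3 -c "
from h import *
plan([.3964,-.3191,.15],.302)"
python3 -m crank '{"xyz":[[0,-1,-0.4],[0,-2,-0.8],[0,-3,-1.2],[0,-4,-1.6],[0,-4.5,-1.7],[0,-4.5,-1.7],[0,-4.5,-1.7],[0,-4.5,-1.7],[0,-4.5,-1.7],[0,-4.5,-1.7],[0,-4.5,-1.7],[0,-4.5,-1.7],[0,-4.5,-1.7],[0,-4.5,-1.7]],"yaw":[-5,-11,-17,-23,-29,-35,-41,-47,-53,-59,-65,-70.5,-70.5,-70.5],"grip":[0.5,0.5,0.5,0.5,0.5,0.5,0.5,0.5,0.5,0.5,0.5,0.5,0.5,0.5]}'
python3 - <<'E'
from h import *
plan([.3964,-.3191,.079],.302)
from plant import grab_frame
import cv2
s=grab_frame("side");cv2.imwrite("pics/s5.png",cv2.resize(s[215:345,175:415],None,fx=3.3,fy=3.3,interpolation=cv2.INTER_CUBIC))
E
```

```text
t 8.1167 pos [ 0.3499 -0.3326  0.1598] tool axes
 [[ 0.0005 -0.8024 -0.5968]
 [-0.0006 -0.5968  0.8024]
 [-1.     -0.0001 -0.0008]]
shift cm [ 0.984  -4.5363 -1.6881]
yaw deg (clockwise +) -70.6633985021856 q6 1.5830706119876903 q1 -0.919003947832013
clock: 9.28
tool_pos: [0.3976, -0.319, 0.1595]
eef_rot: [0.105, 0.699, 0.105, -0.699]
contact_force: [-0.3, 0.2, -0.3]
gripper_width: 0.497
t 9.2833 pos [ 0.3976 -0.319   0.1595] tool axes
 [[ 0.0005  0.2945 -0.9557]
 [-0.0004 -0.9557 -0.2945]
 [-1.      0.0005 -0.0003]]
shift cm [ 8.0526 -0.0304  0.1237]
yaw deg (clockwise +) -0.17642236293888452 q6 0.44523198502089373 q1 -0.8265919779725892
```

View pics/s5.png

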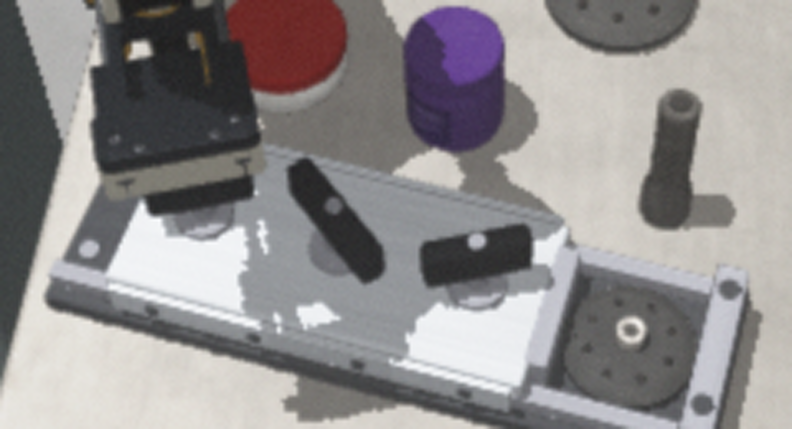

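Gripper sits square over the rear handle; the mid handle is clear of the fingers. I'll descend and grip.

```bash
python3 -m crank '{"xyz":[[2,0,0.1],[4,0,0.1],[6,0,0.1],[7.2,0,0.1],[8,0,0.1],[8,0,0.1],[8,0,0.1],[8,0,0.1],[8,0,0.1],[8,0,0.1],[8,0,0.1],[8,0,0.1],[8,0,0.1],[8,0,0.1],[8,0,0.1]],"yaw":[0,0,0,0,0,0,0,0,0,0,0,0,0,0,0],"grip":[0.5,0.5,0.5,0.5,0.5,0.5,0.1,0.1,0.1,0.1,0.1,0.1,0.1,0.1,0.1]}' 40
```

```text
clock: 10.58
tool_pos: [0.3959, -0.3192, 0.0803]
eef_rot: [0.106, 0.699, 0.106, -0.699]
contact_force: [-0.7, 2.5, 5.0]
gripper_width: 0.173
```

```bash
python3 -m crank '{"xyz":[[0,0,0],[0,0,0],[0,0,0],[0,0,0],[0,0,0],[0,0,0],[0,0,0],[0,0,0],[0,0,0],[0,0,0],[0,0,0],[0,0,0],[0,0,0],[0,0,0],[0,0,0],[0,0,0],[0,0,0],[0,0,0]],"yaw":[3,7,11,15,19,23,27,31,35,39,43,47,51,55,59,63,63,63],"grip":[0.1,0.1,0.1,0.1,0.1,0.1,0.1,0.1,0.1,0.1,0.1,0.1,0.1,0.1,0.1,0.1,0.1,0.1]}' 40
python3 - <<'E'
from h import *
plan(None,-.2067-.65)
o=readout.get_obs();print(o["contact_force"],o["wrist_torque"],o["gripper_width"]*92)
E
```

```text
clock: 12.08
tool_pos: [0.396, -0.3183, 0.0802]
eef_rot: [-0.276, 0.651, -0.275, -0.651]
contact_force: [0.1, 6.2, 7.1]
gripper_width: 0.174
t 12.0833 pos [ 0.396  -0.3183  0.0802] tool axes
 [[ 0.0006 -0.7168 -0.6973]
 [ 0.0011 -0.6973  0.7168]
 [-1.     -0.0012  0.0004]]
yaw deg (clockwise +) 3.2939478964242817 q6 1.5403087119121948 q1 -0.8286982613165182
[0.0518 6.1738 7.1438] [ 0.978  -0.1041 -0.1094] 16.01080594268697
```

```bash
python3 -m crank '{"xyz":[[0,0,0],[0,0,0],[0,0,0],[0,0,0],[0,0,0]],"yaw":[2,4,6,6,6],"grip":[0.1,0.1,0.1,0.1,0.1]}' 40
python3 - <<'E'
from h import *
plan(None,-.2067-.65)
print(readout.get_obs()["wrist_torque"])
E
```

```text
clock: 12.5
tool_pos: [0.396, -0.3183, 0.0803]
eef_rot: [0.308, -0.637, 0.308, 0.637]
contact_force: [1.5, 5.6, 6.9]
gripper_width: 0.171
t 12.5 pos [ 0.396  -0.3183  0.0803] tool axes
 [[ 0.0001 -0.784  -0.6208]
 [ 0.0006 -0.6208  0.784 ]
 [-1.     -0.0005  0.0004]]
yaw deg (clockwise +) -2.540127502561596 q6 1.6431637164111064 q1 -0.8282193619223019
[ 1.1091 -0.1997  0.966 ]
```

The rear bolt is at its stop (0.97 N·m). I'll release and move over to the front bolt.

```bash
python3 -m crank '{"xyz":[[0,0,0],[0,0,0],[0,0,0],[0,0,0],[-2,0,0],[-5,0,0],[-8,0,0],[-8,0,0]],"yaw":[0,0,0,0,0,0,0,0],"grip":[0.5,0.5,0.5,0.5,0.5,0.5,0.5,0.5]}'
python3 -c "
from h import *
plan([.5531,-.3519,.16],.302)"
```

```text
clock: 13.17
tool_pos: [0.3977, -0.3216, 0.1649]
eef_rot: [-0.307, 0.639, -0.31, -0.633]
contact_force: [1.4, -0.7, 0.4]
gripper_width: 0.501
t 13.1667 pos [ 0.3977 -0.3216  0.1649] tool axes
 [[ 0.0065 -0.7856 -0.6187]
 [-0.0072 -0.6187  0.7856]
 [-1.     -0.0006 -0.0097]]
shift cm [  0.6087 -10.3343 -11.9963]
yaw deg (clockwise +) -69.07842981801413 q6 1.6446112818955017 q1 -0.8298902672381521
```

```bash
python3 -m crank '{"xyz":[[0,-1.5,-1.7],[0,-3,-3.4],[0,-4.5,-5.1],[0,-6,-6.9],[0,-7.5,-8.6],[0,-9,-10.3],[0,-10.2,-11.7],[0,-10.3,-12],[0,-10.3,-12],[0,-10.3,-12],[0,-10.3,-12],[0,-10.3,-12],[0,-10.3,-12],[0,-10.3,-12]],"yaw":[-5,-11,-17,-23,-29,-35,-41,-47,-53,-59,-65,-69,-69,-69],"grip":[0.5,0.5,0.5,0.5,0.5,0.5,0.5,0.5,0.5,0.5,0.5,0.5,0.5,0.5]}'
python3 - <<'E'
from h import *
plan([.5531,-.3519,.079],.302)
from plant import grab_frame
import cv2
s=grab_frame("side");cv2.imwrite("pics/s6.png",cv2.resize(s[215:345,175:415],None,fx=3.3,fy=3.3,interpolation=cv2.INTER_CUBIC))
E
```

```text
clock: 14.33
tool_pos: [0.5507, -0.3498, 0.1592]
eef_rot: [-0.105, -0.699, -0.105, 0.699]
contact_force: [-0.4, 0.4, 0.0]
gripper_width: 0.5
t 14.3333 pos [ 0.5507 -0.3498  0.1592] tool axes
 [[-0.0005  0.294  -0.9558]
 [ 0.0003 -0.9558 -0.294 ]
 [-1.     -0.0004  0.0004]]
shift cm [ 8.016   0.2754 -0.1703]
yaw deg (clockwise +) -0.2056045047969364 q6 0.5892202244475031 q1 -0.6832031831584965
```

View pics/s6.png

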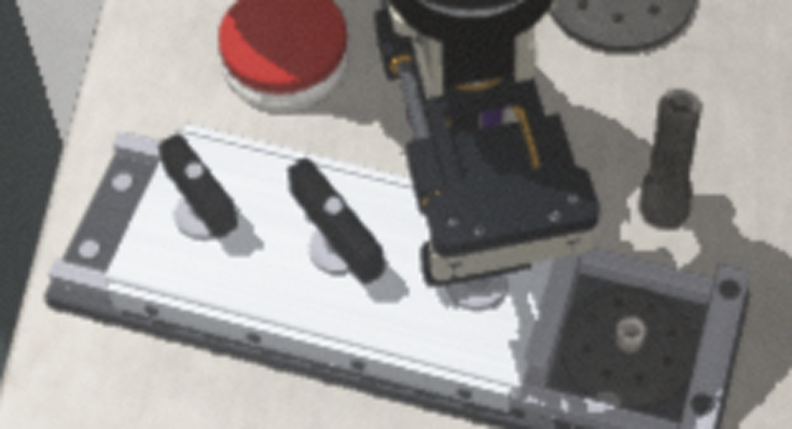

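Rear and middle handles are now parallel, and the gripper is over the front handle, clear of jar and torch. I'll descend, grip and turn.

```bash
python3 -m crank '{"xyz":[[2,0.3,-0.2],[4,0.3,-0.2],[6,0.3,-0.2],[7.2,0.3,-0.2],[8,0.3,-0.2],[8,0.3,-0.2],[8,0.3,-0.2],[8,0.3,-0.2],[8,0.3,-0.2],[8,0.3,-0.2],[8,0.3,-0.2],[8,0.3,-0.2],[8,0.3,-0.2],[8,0.3,-0.2],[8,0.3,-0.2]],"yaw":[0,0,0,0,0,0,0,0,0,0,0,0,0,0,0],"grip":[0.5,0.5,0.5,0.5,0.5,0.5,0.1,0.1,0.1,0.1,0.1,0.1,0.1,0.1,0.1]}' 40
```

```text
clock: 15.63
tool_pos: [0.5538, -0.3516, 0.0805]
eef_rot: [0.106, 0.699, 0.106, -0.699]
contact_force: [-2.5, 2.8, 5.1]
gripper_width: 0.174
```

```bash
python3 -m crank '{"xyz":[[0,0,0],[0,0,0],[0,0,0],[0,0,0],[0,0,0],[0,0,0],[0,0,0],[0,0,0],[0,0,0],[0,0,0],[0,0,0],[0,0,0],[0,0,0],[0,0,0],[0,0,0],[0,0,0],[0,0,0],[0,0,0]],"yaw":[3,7,11,15,19,23,27,31,35,39,43,47,51,55,59,63,63,63],"grip":[0.1,0.1,0.1,0.1,0.1,0.1,0.1,0.1,0.1,0.1,0.1,0.1,0.1,0.1,0.1,0.1,0.1,0.1]}' 40
```

```text
clock: 17.13
tool_pos: [0.5537, -0.3521, 0.0805]
eef_rot: [-0.275, 0.652, -0.275, -0.651]
contact_force: [-2.8, 3.1, 4.9]
gripper_width: 0.173
```

```bash
python3 -m crank '{"xyz":[[0,0,0],[0,0,0],[0,0,0],[0,0,0],[0,0,0]],"yaw":[2,4,6,6,6],"grip":[0.1,0.1,0.1,0.1,0.1]}' 40
python3 - <<'E'
from h import *
plan(None,-.2067-.65)
print(readout.get_obs()["wrist_torque"])
E
```

```text
clock: 17.55
tool_pos: [0.5537, -0.3522, 0.0805]
eef_rot: [-0.307, 0.637, -0.308, -0.636]
contact_force: [-2.5, 2.0, 6.5]
gripper_width: 0.179
t 17.55 pos [ 0.5537 -0.3522  0.0805] tool axes
 [[ 0.0001 -0.7839 -0.6208]
 [-0.0013 -0.6208  0.7839]
 [-1.      0.0008 -0.0011]]
yaw deg (clockwise +) -2.538281504637535 q6 1.7894956610331019 q1 -0.6828280771238375
[0.3691 0.3516 0.8916]
```

The front bolt is at its stop (0.89 N·m). I'll release, lift, back away and check.

```bash
python3 -m crank '{"xyz":[[0,0,0],[0,0,0],[0,0,0],[0,0,0],[-2,0,0],[-5,0,0],[-8,0,0],[-11,0,0],[-11,2,1.6],[-11,5,3.8],[-11,8,6],[-11,11,8.2],[-11,14,10.5],[-11,17,13],[-11,19,14.5],[-11,19,14.5],[-11,19,14.5]],"yaw":[0,0,0,0,0,0,0,0,0,0,0,0,0,0,0,0,0],"grip":[0.5,0.5,0.5,0.5,0.5,0.5,0.5,0.5,0.5,0.5,0.5,0.5,0.5,0.5,0.5,0.5,0.5]}'
python3 - <<'E'
from h import *
plan(None,None)
from plant import grab_frame
import cv2
t=grab_frame("top");cv2.imwrite("pics/t7f.png",t);cv2.imwrite("pics/t7.png",cv2.resize(t[155:400,260:460],None,fx=2.4,fy=2.4,interpolation=cv2.INTER_CUBIC))
s=grab_frame("side");cv2.imwrite("pics/s7f.png",s);cv2.imwrite("pics/s7.png",cv2.resize(s[190:365,175:415],None,fx=3.3,fy=3.3,interpolation=cv2.INTER_CUBIC))
E
```

```text
clock: 18.97
tool_pos: [0.3139, -0.3561, 0.1901]
eef_rot: [-0.309, 0.636, -0.31, -0.636]
contact_force: [0.8, -0.6, 0.9]
gripper_width: 0.501
t 18.9667 pos [ 0.3139 -0.3561  0.1901] tool axes
 [[ 0.0006 -0.7869 -0.617 ]
 [-0.0007 -0.617   0.7869]
 [-1.     -0.0001 -0.0009]]
```

View pics/t7.png

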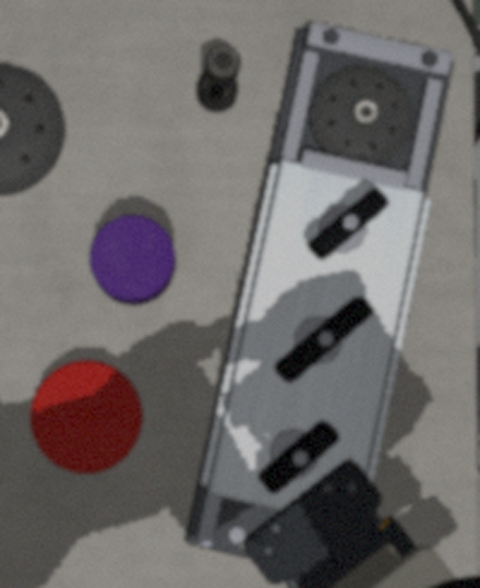

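View pics/s7.png

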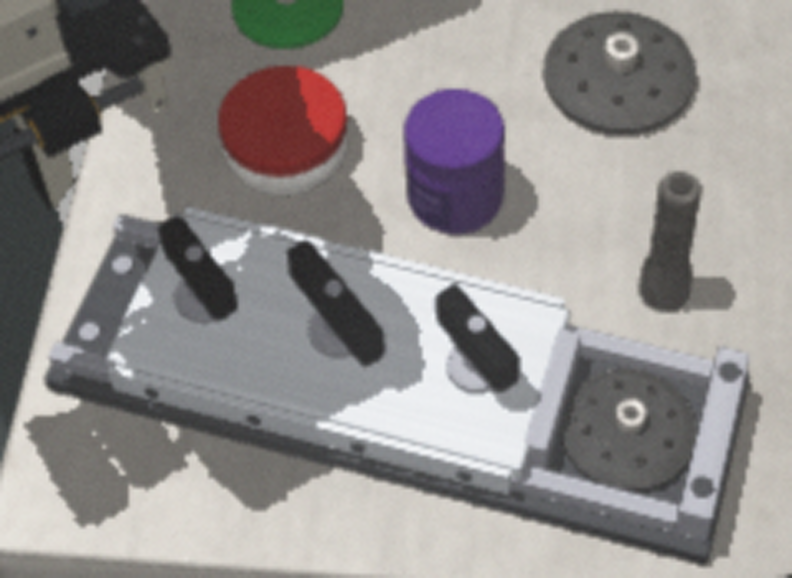

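Run:
```python
from h import *
import cv2
t=cv2.imread("pics/t7f.png")
m=(t.max(2)<32).astype(np.uint8)
c=lambda x,y:(x/2.4+260,y/2.4+155)
for n,u,v in [("front",(382,194),(312,252)),("mid",(366,304),(281,374)),("rear",(334,428),(265,485))]:
    e=onz("top",c(*u),.092)-onz("top",c(*v),.092);b=np.arctan2(e[1],e[0]);print(n,"hand joint",.65-(b+.2067))
    k=((np.array(c(*u))+np.array(c(*v)))/2).astype(int)
    w=m[k[1]-22:k[1]+23,k[0]-22:k[0]+23]
    N,L,S,C=cv2.connectedComponentsWithStats(w);l=L[22-3:26,19:26];l=np.bincount(l[l>0].ravel()).argmax() if (l>0).any() else 0
    ys,xs=np.nonzero(L==l);p=np.array([onz("top",(x+k[0]-22,y+k[1]-22),.092)[:2] for x,y in zip(xs,ys)]);p-=p.mean(0)
    d=np.linalg.svd(p,full_matrices=False)[2][0];print("  auto",len(xs),.65-(np.arctan(d[1]/d[0])+.2067))
```

```text
front hand joint 1.3073525470869118
  auto 101 1.2508302804451756
mid hand joint 1.31432377013811
  auto 337 1.301654008234535
rear hand joint 1.3168475810437734
  auto 284 1.3070026709133766
```

All three bolts read about 1.30 by hand. The automatic 1.25 for the front bolt came from a partial mask, and its torque rise confirms the stop. The jar, tin and torch are unmoved, so I'll hand it in.

```bash
python3 -c "
from plant import env
print(env.finish_job())"
```

```text
the job is handed in; nothing more can be done
None
```

The backing plate is clamped, and I handed the job in at about 19 s; no verdict is reported. I pushed the carriage forward by the middle handle until the plate met the end stop. Force rose from about 4 N to 14 N there and motion stopped. I then turned the middle bolt home, followed by the rear and front bolts.

**Last checks:**
- **Bolts:** read by hand from the last pictures, the angles are about 1.31 (mid), 1.32 (rear) and 1.31 rad (front). Torque at each end stop was about 0.9–1.1 N·m, well above friction.
- **Plate:** it lies flat against the stop, with no visible gap.
- **Bystanders:** the jar, tin and torch look unmoved, judged by eye. The arm is clear of everything.

**Checks that disagreed:**
- The automatic angle for the front bolt read 1.25 rad, from only part of the bar. That is still above the 1.22 limit, and I trusted the hand reading and the torque.
- The measured plate-to-stop gap came out at about -1.7 mm, and the carriage travel at 0.057 instead of 0.055. I put both down to calibration and pixel error of about 2 mm.

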